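Make up a guest's coffee tray

ROBOT

A 6-joint arm with a two-finger parallel gripper is mounted at the origin on the work surface. World frame = base frame: x ahead of the robot, y to its left, z up, the work surface at z = 0. Lengths are in m, angles in rad, forces in N, time in s.
With the tool pointing down it reaches from about 0.325 to 0.9 m from the base axis. Payload 6.1 kg.
Tool frame: the origin (TCP) lies on the mounting face of the last link; the fingertips stand 173 mm ahead of it and the grasp point (between the pads) lies 155 mm ahead of it; x points along the fingers, y is the direction in which the jaws open and shut, and the axes are right-handed (so a half turn about x gives the same grasp; the last joint's range is limited). The gripper opens to 85 mm and grips with 20 to 120 N. Pads are 22 mm wide; open, the fingers measure 114 mm over their backs; the gripper's body (76 mm by 85 mm) begins 54 mm behind the grasp point. The pads swing forward as they close: fully open they stand 13 mm farther back than shut.
Start: joints at [0.983, 0.22, 1.526, -0, 1.395, -0.126], TCP at [0.278, 0.56, 0.405] pointing down, gripper open.
Joint ranges: [-2.98, 2.98], [-0.91, 2.08], [0.09, 2.57], [-1.24, 4.39], [0.2, 2.65], [-2.68, 2.68]. Speed limits (rad/s): [2.57, 2.57, 3.01, 3.14, 3.14, 3.14].

INTERFACE

Orientations are given as a unit quaternion [x, y, z, w].
In Python, from workcell import move_pose, move_l, set_joints, set_gripper, dwell, inverse_kinematics, sense, snapshot, camera_info, PlanningError, job_done gives the robot as it stands. Calls block until the motion is done:
- move_pose(position, orientation): joint-space move of the TCP to a pose.
- move_l(position, rot=None, vel=0.15): straight line of the TCP; rot=None keeps the orientation; vel is the mean speed in m/s.
- set_joints(angles): joint-space move.
- set_gripper(opening, effort=None): opening from 0.0 (shut) to 1.0 (fully open); effort is the grip in N (None keeps the last); returns when the fingers have stopped.
- dwell(seconds).
- inverse_kinematics(position, orientation): joint angles nearest the present ones, or None.
- sense(): the state.
- snapshot(name): name is "scene" or "side" or "wrist"; returns (picture, depth): 480x640x3 uint8, red, green, blue; 480x640 float32, m along the optical axis (not along the pixel's ray), 0 where there is no reading.
- camera_info(name): a dict with "fx", "fy", "cx", "cy" (pixels), "k1" (the pictures are not rectified: a ray, as slopes to the right and down, at radius r is drawn at 1 + k1 r^2 times it, then the intrinsics apply), "rvec" (rotation vector, rad) and "tvec" (3), from world to camera coordinates, as OpenCV has them. Camera axes: x right, y down, z forward; pixel columns grow to the right and rows downward; lengths in m; the calibration is good to about 2 mm. A picture is of the moment at which its call begins: read the wrist's pose just before it. camera_info takes no time and is no camera call; for the wrist camera it gives the pose at the moment of the call.
A pose or a line that the arm cannot do raises PlanningError and nothing moves.
- job_done(): hands the job in, once; it reports no verdict.
The state is a dict: "time": time; "joint_pos": joint angles; "dq": joint speeds; "joint_efforts": joint torques, N m; "tool_pos": TCP position; "tool_rot": TCP orientation; "contact_force": force on the tool from outside, world axes, zero at the start; "torque": the same for the moment, N m; "opening": opening from 0.0 (shut) to 1.0 (fully open).
Only numpy, scipy, OpenCV 4.12 (cv2) and the standard library are available. Lean on these libraries where they do the work, as an engineer would, in place of code of your own. Each camera call takes 0.05 s, during which the arm holds its last target. There are 200 camera calls.

TASK

Make up the guest's coffee tray: slide the oak coaster up out of the leaning rack and lay it gently down flat on the floor of the tray beside the mug, and drop the red and the yellow coffee pod into the mug, letting each go just above or inside its mouth. Leave the mug standing upright in the tray, and leave the tray, the blue coaster, the green pod and the steel canister where they are.

Things in the scene. Friction and masses are not known exactly. Their poses are not given: they have to be found in the camera images.
- tray: brown wooden serving tray, loose, about 1.3 kg, outside 220 (x) x 360 (y) x 30 mm high, walls and floor 8 mm thick. Origin: centre of the underside, x across, y along its length. The mug stands in its +y half; its -y half is empty.
- mug: white ceramic mug, loose, about 360 g, standing in the tray: 96 mm across, 95 mm high, wall 4 mm. Origin: centre of the underside; z up; its handle sticks out about 35 mm to its own +y.
- mug_rim (a point): centre of the mug's mouth, at rim height (95 mm above its underside).
- rack: fixed rack: dark wood base 200 (x) x 128 (y) x 14 mm, two aluminium slots along y, floors centred at x = -42 and +42 mm, 27 mm up; each 9 mm wide, 96 long, 36 deep, walls 8 mm. Slots lean 0.6 rad (34 deg) from vertical, tops towards its -x (robot side); 63 mm clear between the coasters, square to their faces. Which coaster is in which slot varies. Origin: centre of underside.
- coaster_oak: pale oak coaster with a round cork inlay, about 45 g, 90 x 90 x 6 mm. It starts on edge in one of the rack's two slots, its lowest 36 mm inside the slot and 54 mm sticking out. Origin: its centre. Axes: z is the normal of its flat faces; at the start x points up along the slot (the way it slides out), y is level. 
- coaster_blue: blue ceramic coaster with a round white inlay, about 100 g, a bystander, 90 x 90 x 6 mm. It starts on edge in one of the rack's two slots, its lowest 36 mm inside the slot and 54 mm sticking out. Origin: its centre. Axes: z is the normal of its flat faces; at the start x points up along the slot (the way it slides out), y is level. 
- board: fixed cork board, 270 (x) x 80 (y) x 10 mm, on which the three pods stand in a row along x about 82 mm apart, in any order. Origin: centre of the underside.
- pod_red: red coffee pod, rigid, standing dome up on its foil rim on the cork board: rim 37 mm across and 2 mm thick at the bottom, nearly straight body 30 mm across up to 24 mm, then a cone to 22 mm across at its 31 mm top; about 14 g. Origin: centre of the underside; z: up its axis.
- pod_red_mid (a point): centre of the red pod, on its axis 15.5 mm above its underside.
- pod_yellow: yellow coffee pod, rigid, standing dome up on its foil rim on the cork board: rim 37 mm across and 2 mm thick at the bottom, nearly straight body 30 mm across up to 24 mm, then a cone to 22 mm across at its 31 mm top; about 14 g. Origin: centre of the underside; z: up its axis.
- pod_yellow_mid (a point): centre of the yellow pod, on its axis 15.5 mm above its underside.
- pod_green: bystander: green coffee pod, rigid, standing dome up on its foil rim on the cork board: rim 37 mm across and 2 mm thick at the bottom, nearly straight body 30 mm across up to 24 mm, then a cone to 22 mm across at its 31 mm top; about 14 g. Origin: centre of the underside; z: up its axis.
- canister: round steel canister with a wooden cap, 72 mm across, 90 mm high, a bystander. Origin: centre of the underside.
Things that resemble listed ones, but are neither listed nor needed, are in the scene too. Of the things like the pod_red, leave any that is pink; of the rest the smaller one is meant.

How it is judged:
By the outcome, as a careful person would: the job done as asked, in the order asked, and still so for the second after the job is handed in, with the robot touching nothing.
It also fails if it takes over 72 s, if anything falls off the work surface, if the arm or the gripper's body presses on something with over 40 N, if the wrist force passes 120 N, or if a joint passes its speed limit or range.

## Working session

There is one attempt and no reset: what is moved stays moved. The work goes in short steps, each a Python script; the robot and the scene stay as the last script left them, time stands still between calls to the robot, and variables do not carry over. Pictures are saved under pics/ and viewed, about 8 in all and at most 12, crops included, and the job is handed in when it is done.

```bash
ls; mkdir -p pics
cat > h.py <<'E'
import numpy as np, cv2
from workcell import *
from scipy.spatial.transform import Rotation as R
def cam(n):
    c=camera_info(n); K=np.array([[c['fx'],0,c['cx']],[0,c['fy'],c['cy']],[0,0,1.]])
    return K,np.array([c['k1'],0,0,0,0.]),R.from_rotvec(np.ravel(c['rvec'])).as_matrix(),np.ravel(c['tvec'])
def shot(n,tag):
    c=cam(n); im,d=snapshot(n); cv2.imwrite(f'pics/{tag}.png',im[:,:,::-1]); np.savez(f'pics/{tag}.npz',im=im,d=d,K=c[0],D=c[1],R=c[2],t=c[3]); return im,d
def load(tag): return np.load(f'pics/{tag}.npz')
def rays(z,uv):
    u=cv2.undistortPoints(np.array(uv,float).reshape(-1,1,2),z['K'],z['D']).reshape(-1,2)
    return np.c_[u,np.ones(len(u))]
def dep(z,uv):  # world from depth
    r=rays(z,uv); dd=np.array([np.median([v for v in z['d'][int(b)-1:int(b)+2,int(a)-1:int(a)+2].ravel()]) for a,b in uv])
    return (r*dd[:,None]-z['t'])@z['R']
def plane(z,uv,h): # world at height h
    r=rays(z,uv)@z['R']; c=-z['R'].T@z['t']
    return c+r*((h-c[2])/r[:,2])[:,None]
def cloud(z):
    v,u=np.mgrid[0:480,0:640]; r=rays(z,np.c_[u.ravel(),v.ravel()])
    return ((r*z['d'].reshape(-1,1)-z['t'])@z['R']).reshape(480,640,3)
def proj(z,P):
    return cv2.projectPoints(np.array(P,float).reshape(-1,1,3),cv2.Rodrigues(z['R'])[0],z['t'],z['K'],z['D'])[0].reshape(-1,2)
E
python3 - <<'E'
from h import *
print(sense())
for n in('scene','side','wrist'):
    shot(n,n+'0'); z=load(n+'0'); print(n,z['K'][0,0],-z['R'].T@z['t'],z['R'][2])
E
```

```text
pics
{'time': 0.0, 'joint_pos': array([ 9.82878837e-01,  2.21222833e-01,  1.52756869e+00,  6.70608493e-06,
        1.39472366e+00, -1.26072723e-01]), 'dq': array([-0.00056197, -0.00123859,  0.00052545,  0.00022365, -0.00035931,
       -0.00093381]), 'joint_efforts': array([-2.01308823e-03, -4.96896958e+01, -3.89392734e+01, -5.30894413e-04,
        1.12376228e-02,  1.77776565e-05]), 'tool_pos': array([0.27834155, 0.5593075 , 0.40362342]), 'tool_rot': array([ 0.16120372,  0.68857643, -0.16247581,  0.68809699]), 'contact_force': array([-0.95233856, -0.55380461, -0.09117828]), 'torque': array([-0.03120206,  0.0119982 , -0.03396963]), 'opening': 0.99828843890646}
scene 511.48906670332354 [ 1.04024417 -0.67858016  0.8623826 ] [-0.39153082  0.59747877 -0.69980193]
side 557.6979687748757 [0.59022273 0.87669413 0.77399411] [ 0.04093597 -0.79731516 -0.60217338]
wrist 368.0837377271819 [0.21540565 0.59121182 0.37310962] [ 0.24983052 -0.12603548 -0.96005196]
```

View pics/scene0.png

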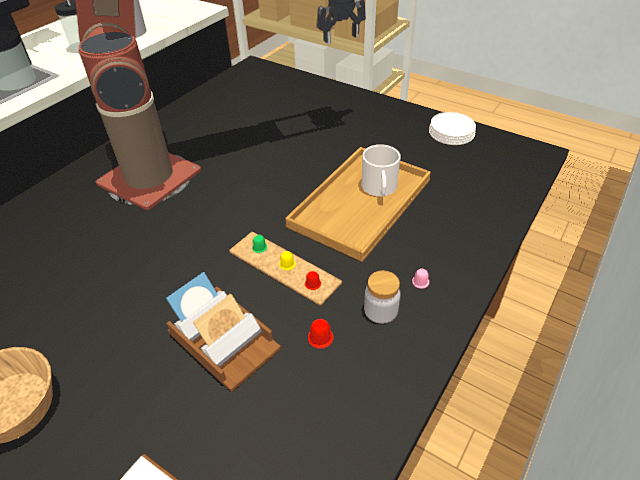

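View pics/side0.png

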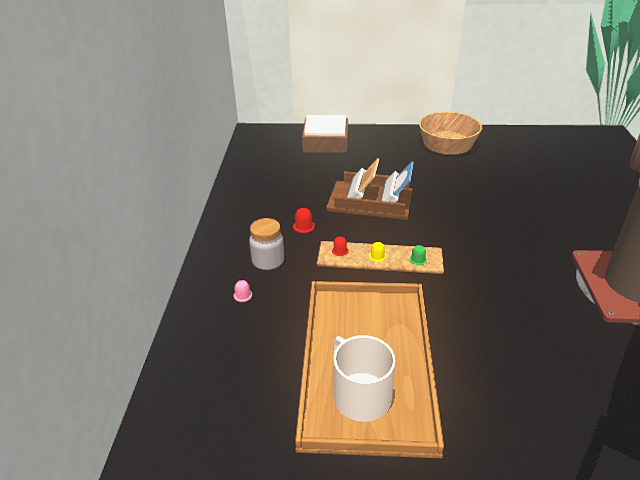

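The scene view shows the green, yellow and red pods on the board at (259,243), (287,259) and (312,280). A large red decoy stands at (320,333). The oak coaster is in the far slot at (225,318), blue is at (197,297), and the mug is at (380,170) in the tray. Next I'll measure them.

Run:
```python
from h import *
np.set_printoptions(precision=4,suppress=True)
s=load('scene0'); d=load('side0')
for nm,z in(('scene',s),('side',d)):
    C=cloud(z); hsv=cv2.cvtColor(z['im'],cv2.COLOR_RGB2HSV); h,S,V=[hsv[...,i].astype(int) for i in range(3)]
    ok=(z['d']>0)&(S>180)&(V>90)&(C[...,2]>.005)&(C[...,2]<.1)&(C[...,0]>.3)
    for c,m in(('red',(h<5)|(h>175)),('yel',(h>25)&(h<35)),('grn',(h>50)&(h<85))):
        n,l,st,ce=cv2.connectedComponentsWithStats((ok&m).astype(np.uint8))
        for i in range(1,n):
            if st[i,4]>60:
                P=C[l==i]; print(nm,c,st[i,4],ce[i],P.min(0),P.max(0),P.mean(0))
# edges
print('tray top corners scene',plane(s,[(288,219),(361,150),(430,176),(362,254)],.03))
print('tray top corners side',plane(d,[(313,283),(422,284),(441,448),(298,446)],.03))
print('board corners scene',plane(s,[(230,249),(248,233),(341,281),(322,302)],.01))
print('board side',plane(d,[(319,243),(441,248),(443,270),(318,266)],.01))
print('oak depth scene',dep(s,[(222,325),(228,310),(210,313),(236,305)]))
print('blue',dep(s,[(197,300),(185,290),(205,283)]))
C=cloud(s)
# mug rim
m=(C[...,2]>.095)&(C[...,2]<.115)&(C[...,0]>.3)&(C[...,1]>-.1); m[:120]=0
print('mug',C[m].min(0),C[m].max(0),C[m].mean(0),m.sum())
C=cloud(d); m=(C[...,2]>.097)&(C[...,2]<.112)&(C[...,0]>.3)&(C[...,1]>.0); m[:330]=0;m[:,:325]=0;m[:,400:]=0
print('mug side',C[m].min(0),C[m].max(0),m.sum())
def up(z,x0,y0,x1,y1,f): return cv2.resize(z['im'][y0:y1,x0:x1,::-1],None,fx=f,fy=f,interpolation=cv2.INTER_CUBIC)
a=up(s,160,265,285,390,4.6); b=up(d,325,150,425,225,4.6); 
b=cv2.copyMakeBorder(b,0,0,0,max(0,a.shape[1]-b.shape[1])); b=b[:, :a.shape[1]]
cv2.imwrite('pics/crop_s.png',a); cv2.imwrite('pics/crop_d.png',b)
```

```text
scene red 213 [312.507 280.784] [ 0.5937 -0.105   0.0086] [ 0.6244 -0.0763  0.046 ] [ 0.6119 -0.0946  0.0287]
scene red 441 [319.6825 331.6032] [ 0.6775 -0.2138  0.005 ] [ 0.7164 -0.1736  0.0464] [ 0.6991 -0.1984  0.0321]
scene yel 231 [286.6147 260.7792] [ 0.5097 -0.0894  0.0078] [ 0.544  -0.0552  0.0453] [ 0.5295 -0.0763  0.0282]
scene grn 184 [259.0924 243.8533] [ 0.4291 -0.0781  0.0092] [ 0.456  -0.0492  0.0447] [ 0.4444 -0.0673  0.0289]
side red 319 [303.2038 218.5016] [ 0.6737 -0.2074  0.005 ] [ 0.7137 -0.1656  0.0449] [ 0.6931 -0.1806  0.028 ]
side red 230 [339.6261 246.4435] [ 0.5901 -0.0977  0.0071] [ 0.6234 -0.0695  0.0431] [ 0.6063 -0.0795  0.0265]
side yel 208 [377.0721 251.8413] [ 0.5075 -0.082   0.0078] [ 0.5424 -0.051   0.043 ] [ 0.5258 -0.0617  0.0274]
tray top corners scene [[0.4514 0.0366 0.03  ]
 [0.4554 0.3817 0.03  ]
 [0.6711 0.3747 0.03  ]
 [0.6624 0.03   0.03  ]]
tray top corners side [[0.657  0.0449 0.03  ]
 [0.4405 0.0415 0.03  ]
 [0.4482 0.4004 0.03  ]
 [0.658  0.4048 0.03  ]]
board corners scene [[ 0.3835 -0.1032  0.01  ]
 [ 0.3849 -0.0384  0.01  ]
 [ 0.6556 -0.0487  0.01  ]
 [ 0.6524 -0.1199  0.01  ]]
board side [[ 0.6532 -0.1119  0.01  ]
 [ 0.3833 -0.1011  0.01  ]
 [ 0.3884 -0.0262  0.01  ]
 [ 0.6513 -0.0318  0.01  ]]
oak depth scene [[ 0.5492 -0.3065  0.0691]
 [ 0.544  -0.28    0.0828]
 [ 0.5293 -0.3109  0.0974]
 [ 0.5481 -0.2615  0.0811]]
blue [[ 0.4664 -0.2869  0.0689]
 [ 0.4463 -0.2928  0.0928]
 [ 0.4622 -0.2545  0.0859]]
mug [ 0.514  -0.0994  0.095 ] [1.2068 0.3447 0.1147] [0.8708 0.1481 0.1021] 500
mug side [0.5148 0.2486 0.097 ] [0.608  0.3448 0.1039] 535Traceback (most recent call last):
  File "<stdin>", line 27, in <module>
cv2.error: OpenCV(4.12.0) :-1: error: (-5:Bad argument) in function 'copyMakeBorder'
> Overload resolution failed:
>  - copyMakeBorder() missing required argument 'borderType' (pos 6)
>  - copyMakeBorder() missing required argument 'borderType' (pos 6)
```

Run:
```python
from h import *
np.set_printoptions(precision=4,suppress=True)
s=load('scene0'); d=load('side0'); w=load('wrist0')
def up(z,x0,y0,x1,y1,f): return cv2.resize(z['im'][y0:y1,x0:x1,::-1],None,fx=f,fy=f,interpolation=cv2.INTER_CUBIC)
a=up(s,160,265,285,390,4.4); b=up(d,330,155,405,225,3.2)
H=np.zeros((550,800,3),np.uint8); H[:a.shape[0],:550]=a; H[:b.shape[0],555:555+b.shape[1]]=b
cv2.imwrite('pics/crop.png',H)
st=sense(); T=R.from_quat(st['tool_rot']).as_matrix(); c=-w['R'].T@w['t']
print('tool axes',T.T,'cam in tool',T.T@(c-st['tool_pos']),'cam fwd in tool',T.T@w['R'][2])
def rot(xa,ya):
    xa=np.array(xa,float);xa/=np.linalg.norm(xa);ya=ya-xa*np.dot(xa,ya);ya/=np.linalg.norm(ya)
    return R.from_matrix(np.c_[xa,ya,np.cross(xa,ya)]).as_quat()
yaw=0
for sg in(1,-1):
    xa=np.array([np.sin(.6),0,-np.cos(.6)]); q=rot(xa,sg*np.array([np.cos(.6),0,np.sin(.6)]))
    for g in([.535,-.285,.085],):
        print(sg,'rack',[inverse_kinematics(np.array(g)-k*xa,q) for k in(.155,.22,.3)])
    for th in(np.radians(25),np.radians(35)):
        for az in(0,.2):
            xa2=np.array([np.cos(th)*np.cos(az),np.cos(th)*np.sin(az),-np.sin(th)]); q2=rot(xa2,sg*np.array([np.sin(th)*np.cos(az),np.sin(th)*np.sin(az),np.cos(th)]))
            print(sg,th,az,inverse_kinematics(np.array([.62,.11,.011])-.235*xa2,q2))
    print('pod',inverse_kinematics([.607,-.088,.19],rot([0,0,-1],[0,sg,0])),inverse_kinematics([.561,.297,.26],rot([0,0,-1],[0,sg,0])))
```

```text
tool axes [[-0.0008 -0.0013 -1.    ]
 [ 0.4455  0.8953 -0.0015]
 [ 0.8953 -0.4455 -0.0002]] cam in tool [ 0.0307  0.0005 -0.0705] cam fwd in tool [ 0.96   -0.0001  0.28  ]
1 rack [array([-0.8469,  0.1142,  2.1101,  0.7797,  0.6456, -1.4195]), array([-0.9118, -0.0585,  2.1613,  0.6945,  0.7719, -1.3553]), array([-1.0031, -0.2579,  2.1928,  0.6227,  0.955 , -1.306 ])]
1 0.4363323129985824 0 None
1 0.4363323129985824 0.2 None
1 0.6108652381980153 0 None
1 0.6108652381980153 0.2 None
pod [-0.2725  0.4301  1.6993 -0.      1.0122 -1.8433] [ 0.3628  0.3788  1.6159 -0.      1.1469 -1.208 ]
-1 rack [array([-0.8469,  0.1142,  2.1101,  0.7797,  0.6456,  1.722 ]), array([-0.9118, -0.0585,  2.1613,  0.6945,  0.7719,  1.7863]), array([-1.0031, -0.2579,  2.1928,  0.6227,  0.955 ,  1.8355])]
-1 0.4363323129985824 0 [ 0.1174  0.2876  2.4713  3.2971  0.7552 -0.0639]
-1 0.4363323129985824 0.2 [-0.1504  0.2714  2.4996  2.6894  0.7923  0.1755]
-1 0.6108652381980153 0 [ 0.1042  0.1018  2.4439  3.3789  0.371  -0.1618]
-1 0.6108652381980153 0.2 [-0.1101  0.0805  2.4683  2.4882  0.4238  0.4275]
pod [-0.2725  0.4301  1.6993 -0.      1.0122  1.2983] [ 0.3628  0.3788  1.6159 -0.      1.1469  1.9336]
```

View pics/crop.png

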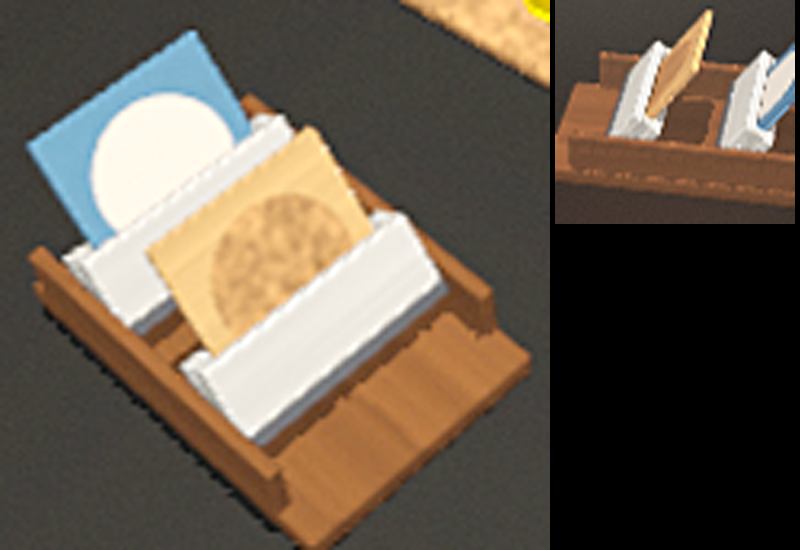

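Crop: the oak coaster's top corners are at crop (148,250) and (316,128), and it meets the slot wall near (372,236) and (215,355). Blue is behind it, nearer the robot. Next I'll work out the yaw, position and plane.

Run:
```python
from h import *
np.set_printoptions(precision=4,suppress=True)
s=load('scene0'); d=load('side0')
uv=lambda L:[(160+x/4.4,265+y/4.4) for x,y in L]
P=plane(s,uv([(148,250),(316,128)]),.0995); print('top scene',P,np.linalg.norm(P[1]-P[0]),P.mean(0))
e=P[1]-P[0]; yaw=np.arctan2(-e[0],e[1]); print('yaw',yaw)
# plane fit on front face region
m=np.zeros((480,640),np.uint8); cv2.fillPoly(m,[np.int32(uv([(170,255),(308,152),(345,228),(225,318)]))],1)
C=cloud(s)[m>0]; c=C.mean(0); n=np.linalg.svd(C-c)[2][2]; n*=np.sign(n[0]); print('n',n,'lean',np.arcsin(n[2]),'yaw',np.arctan2(n[1],n[0]),c, (C-c)@n.std() if 0 else ((C-c)@n).std())
a=np.array([-np.sin(.6)*np.cos(yaw),-np.sin(.6)*np.sin(yaw),np.cos(.6)])
print('centre from top',P.mean(0)-.045*a+.003*np.array([np.cos(.6)*np.cos(yaw),np.cos(.6)*np.sin(yaw),np.sin(.6)]))
# side view, crop scale 3.2 offset 330,155, x shift 555: top corners (712,10) 
uvd=lambda L:[(330+(x-555)/3.2,155+y/3.2) for x,y in L]
print('side top +y..',plane(d,uvd([(712,12),(683,48)]),.0995))
bl=plane(s,uv([(30,148),(192,30)]),.0995); print('blue',bl,bl.mean(0))
# base edges
print('rack base right edge',plane(s,uv([(530,358),(318,548)]),.014))
print('canister top',plane(s,[(384,282)],.09),plane(d,[(265,228)],.09))
```

```text
top scene [[ 0.5189 -0.3433  0.0995]
 [ 0.5355 -0.2552  0.0995]] 0.08969164490891954 [ 0.5272 -0.2992  0.0995]
yaw -0.18589264197079425
n [ 0.8173 -0.1292 -0.5615] lean -0.5961623309329377 yaw -0.15679519040189666 [ 0.5426 -0.304   0.0824] 0.010817621934680716
centre from top [ 0.5546 -0.3044  0.0641]
side top +y.. [[ 0.5151 -0.3386  0.0995]
 [ 0.5385 -0.2836  0.0995]]
blue [[ 0.4371 -0.3307  0.0995]
 [ 0.4497 -0.2412  0.0995]] [ 0.4434 -0.2859  0.0995]
rack base right edge [[ 0.646  -0.2581  0.014 ]
 [ 0.6271 -0.3804  0.014 ]]
canister top [[ 0.7653 -0.0646  0.09  ]] [[ 0.7617 -0.0565  0.09  ]]
```

```bash
cat >> h.py <<'E'
np.set_printoptions(precision=4,suppress=True)
def rot(xa,ya):
    xa=np.array(xa,float);xa/=np.linalg.norm(xa);ya=ya-xa*np.dot(xa,ya);ya/=np.linalg.norm(ya)
    return R.from_matrix(np.c_[xa,ya,np.cross(xa,ya)]).as_quat()
YAW=-.16; cy,sy=np.cos(YAW),np.sin(YAW)
A=np.array([-np.sin(.6)*cy,-np.sin(.6)*sy,np.cos(.6)]); N=np.array([np.cos(.6)*cy,np.cos(.6)*sy,np.sin(.6)])
OAK=np.array([.5535,-.304,.064]); QR=rot(-A,N)
def st(): 
    s=sense(); print('t',round(s['time'],2),'pos',s['tool_pos'],'F',s['contact_force'],'op',round(s['opening'],3)); return s
E
python3 - <<'E'
from h import *
set_gripper(.5,40)
G=OAK+A*.031
move_pose(G+A*(.155+.09),QR); st()
im,d=shot('wrist','w1'); z=load('w1')
y=np.cross(N,A)  # level
cs=[OAK+A*.045+s1*.003*N+s2*.045*y for s1 in(1,-1) for s2 in(1,-1)]
p=proj(z,cs); print(p)
im=im.copy()
for u in p: cv2.circle(im,tuple(int(round(v)) for v in u),3,(255,0,255),1)
cv2.imwrite('pics/w1m.png',im[:,:,::-1])
th=np.radians(30)
for az in(0,.1,.2):
  xa=np.array([np.cos(th)*np.cos(az),np.cos(th)*np.sin(az),-np.sin(th)]); q=rot(xa,[0,0,-1])
  for h in(0,.1,.2): print(az,h,inverse_kinematics(np.array([.62,.11,.011+h])-.235*xa,q))
print(inverse_kinematics(np.array([.42,-.2,.5]),QR),sense()['joint_pos'])
E
```

```text
t 3.73 pos [ 0.4    -0.2788  0.2919] F [-0.3052  0.4114  1.0576] op 0.495
[[322.4158 333.1635]
 [322.9098 185.8294]
 [312.6242 333.1565]
 [311.8527 185.8246]]
0 0 [ 0.1109  0.1822  2.4657  3.3236  0.5583 -0.0992]
0 0.1 [ 0.1109 -0.206   2.5094  3.5812  0.2273 -0.374 ]
0 0.2 None
0.1 0 [-0.01    0.1656  2.4879  2.9627  0.5637  0.0965]
0.1 0.1 [-0.01   -0.2374  2.5332  2.691   0.2201  0.386 ]
0.1 0.2 None
0.2 0 [-0.1305  0.1621  2.4925  2.6208  0.6002  0.2722]
0.2 0.1 [-0.1305 -0.2441  2.5381  2.1076  0.3332  0.8389]
0.2 0.2 [-0.1305 -0.5371  2.4964  1.074   0.3254  1.9206]
[-0.7204 -0.4448  2.0115  0.348   1.0759 -0.6485] [-0.8994 -0.1595  2.1968  0.6061  0.7325 -1.1221]
```

View pics/w1m.png

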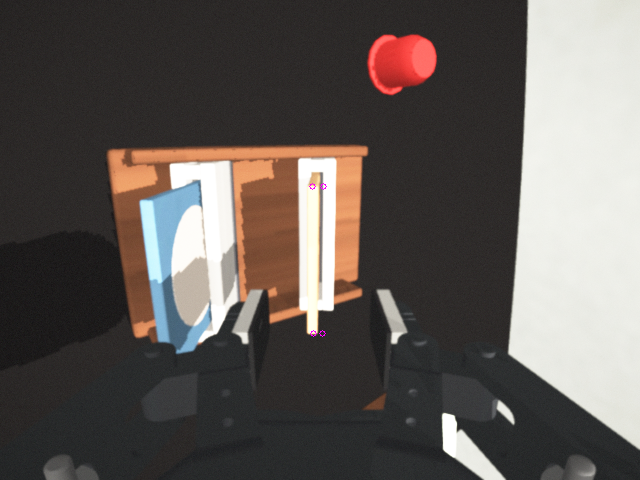

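The wrist view shows the oak's edge running from (312,333) to (315,178), centred between the jaws. That puts it about 2 mm towards −N from the prediction, so I'll correct for that, grasp and slide it out.

Run:
```python
from h import *
G=OAK+A*.031-.002*N
move_l(G+A*(.155+.09),vel=.2)
move_l(G+A*.155,vel=.12); st()
set_gripper(0,40); st()
move_l(G+A*(.155+.05),vel=.08); s=st()
move_l(G+A*(.155+.12),vel=.15); st()
im,d=shot('wrist','w2'); im2,_=shot('side','s2')
cv2.imwrite('pics/w2c.png',np.hstack([cv2.resize(im,(400,300)),cv2.resize(im2[100:340,250:570],(400,300))])[:,:,::-1])
```

```text
t 4.93 pos [ 0.4482 -0.2871  0.2167] F [1.1349 0.6405 0.8397] op 0.501
t 5.35 pos [ 0.4482 -0.2872  0.2171] F [-4.5916  2.601   6.1313] op 0.063
t 6.12 pos [ 0.4203 -0.2824  0.2574] F [ 0.7771 -0.0166 -0.5315] op 0.06
t 6.74 pos [ 0.3813 -0.2762  0.3149] F [-0.5544  1.0702 -0.7117] op 0.066
```

View pics/w2c.png

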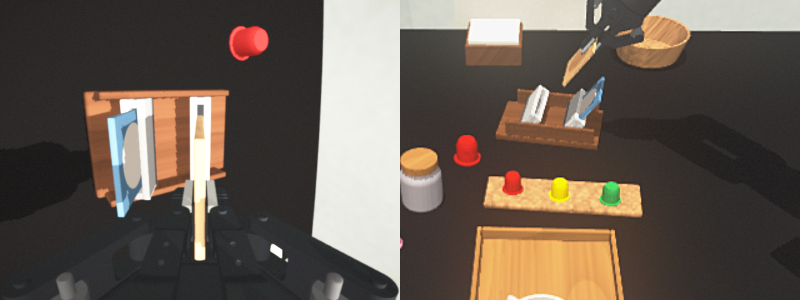

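The coaster is held; the opening matches 6 mm. Next I'll carry it over to a low-tilt place pose, touch the far edge down and look.

```bash
cat >> h.py <<'E'
TH=np.radians(30); XA=np.array([np.cos(TH),0,-np.sin(TH)]); QP=rot(XA,[0,0,-1]); PIV=np.array([.625,.112,.0106])
TP=PIV-.231*XA
E
python3 - <<'E'
from h import *
q=inverse_kinematics(TP+[0,0,.03],QP); print(q)
if q is not None:
    set_joints(inverse_kinematics(np.array([.42,-.2,.5]),QR)); st()
    q2=np.array(q); q2[1]-=.45; set_joints(q2); st()
    set_joints(q); st()
    move_l(TP+[0,0,.005],vel=.08); f0=st()['contact_force'][2]
    for h in np.arange(.004,-.006,-.001):
        move_l(TP+[0,0,h],vel=.03); f=sense()['contact_force'][2]
        if abs(f-f0)>2: break
    print('h',h,f-f0); st()
    im,_=shot('side','s3'); im2,_=shot('scene','c3')
    cv2.imwrite('pics/s3c.png',np.hstack([cv2.resize(im[240:480,270:530],(433,400)),cv2.resize(im2[100:300,270:450],(360,400))])[:,:,::-1])
E
```

```text
[ 0.1145  0.0889  2.4644  3.3636  0.466  -0.1415]
t 7.67 pos [ 0.4199 -0.2     0.4979] F [ 0.5635  0.0817 -1.0748] op 0.064
t 10.22 pos [0.4491 0.1145 0.361 ] F [ 0.3265 -0.505  -0.2371] op 0.062
t 11.28 pos [0.4259 0.1121 0.1572] F [-0.5243  0.4462  0.2938] op 0.064
t 11.75 pos [0.4253 0.112  0.1316] F [0.6569 0.3893 0.1019] op 0.065
h -0.002 4.942211501745941
t 13.5 pos [0.4254 0.1121 0.1247] F [-3.9269  0.4234  5.0441] op 0.063
```

View pics/s3c.png

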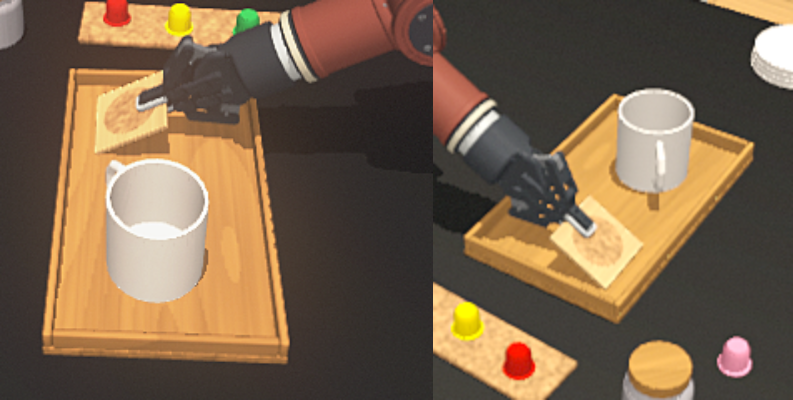

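Both views show the coaster's far edge on the tray floor at about 30° tilt, and the gripper is clear of the walls and the mug. Next I'll ease it down on the lower finger and withdraw.

Run:
```python
from h import *
p=TP+[0,0,-.001]; move_l(p,vel=.05)
for o in(.12,.17,.22): set_gripper(o); dwell(.1)
f0=st()['contact_force'][2]
for k in range(1,10):
    move_l(p+[0,0,-.0015*k],vel=.05); f=sense()['contact_force'][2]
    if f-f0>2.5: break
print('k',k,f-f0); p=p+[0,0,-.0015*k+.0015]
move_l(p,vel=.05)
im,_=shot('side','s4')
move_l(p+[-.05,0,.0125],vel=.12); st()
dwell(.2)
im2,_=shot('side','s5'); im3,_=shot('scene','c5')
cv2.imwrite('pics/s4c.png',np.hstack([cv2.resize(i[y:y+120,x:x+140],(350,300)) for i,y,x in((im,270,295),(im2,270,295))])[:,:,::-1])
```

```text
t 14.82 pos [0.425  0.112  0.1251] F [ 0.0181  0.4364 -1.097 ] op 0.224
k 9 0.42933866591976777
t 17.96 pos [0.3758 0.1124 0.1275] F [-7.9445  2.813  18.6743] op 0.222
```

View pics/s4c.png

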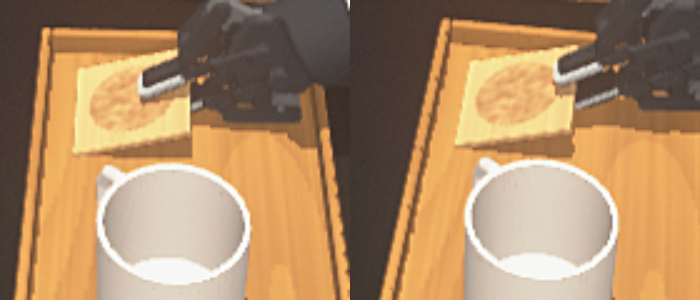

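The wrist load of 19 N and the shift in the picture show the gripper touched the tray's near wall and dragged the tray. I'll lift clear along the tool axis, then measure how far the tray moved.

Run:
```python
from h import *
p=sense()['tool_pos']
move_l(p+[0,0,.006],vel=.05); st()
p=p+[0,0,.006]
move_l(p-.07*XA,vel=.2); st()
q=sense()['joint_pos']; q[1]-=.35; set_joints(q); st()
im2,_=shot('side','s6'); im3,_=shot('scene','c6')
a=load('side0')['im'][230:470,280:460]; b=im2[230:470,280:460]
cv2.imwrite('pics/s6c.png',np.hstack([cv2.resize(i,(390,520),interpolation=cv2.INTER_CUBIC) for i in(a,b)])[:,:,::-1])
```

```text
t 18.57 pos [0.3759 0.1125 0.1337] F [ 0.2179 -0.4836 -0.8087] op 0.222Traceback (most recent call last):
  File "<stdin>", line 5, in <module>
workcell.PlanningError: the arm cannot follow that straight line within its joint ranges
```

Run:
```python
from h import *
p=sense()['tool_pos']; print(sense()['joint_pos'])
for d in([-.03,0,.017],[-.025,0,.0145],[-.02,0,.0116],[-.015,0,.0087]):
    try: move_l(p+d,vel=.15); print('ok',d); break
    except PlanningError as e: print(d,e)
st(); print(sense()['joint_pos'])
im2,_=shot('side','s6'); im3,_=shot('scene','c6')
a=load('side0')['im'][230:470,280:460]; b=im2[230:470,280:460]
cv2.imwrite('pics/s6c.png',np.hstack([cv2.resize(i,(390,520),interpolation=cv2.INTER_CUBIC) for i in(a,b)])[:,:,::-1])
```

```text
[ 0.1388  0.0896  2.5586  3.3681  0.5621 -0.1228]
[-0.03, 0, 0.017] the arm cannot follow that straight line within its joint ranges
[-0.025, 0, 0.0145] the arm cannot follow that straight line within its joint ranges
[-0.02, 0, 0.0116] the arm cannot follow that straight line within its joint ranges
[-0.015, 0, 0.0087] the arm cannot follow that straight line within its joint ranges
t 18.57 pos [0.3759 0.1125 0.1337] F [ 0.2179 -0.4836 -0.8087] op 0.222
[ 0.1388  0.0896  2.5586  3.3681  0.5621 -0.1228]
```

View pics/s6c.png

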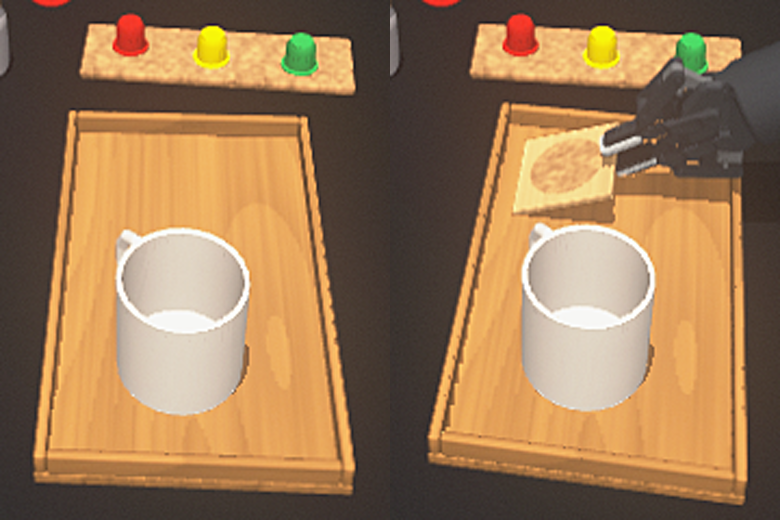

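The coaster's near edge rests only on the lower fingertip (right pane, about (617,168)). The tray has turned about 5° with its −y end pulled towards −x. Opening the gripper lowers and retracts that finger, so I'll do it in steps while watching the force.

Run:
```python
from h import *
for o in(.3,.38,.46,.54):
    set_gripper(o); dwell(.05); s=st()
    if np.linalg.norm(s['contact_force'])>6: break
im2,_=shot('side','s7'); im3,_=shot('scene','c7')
cv2.imwrite('pics/s7c.png',np.hstack([cv2.resize(im2[270:370,325:455],(455,350)),cv2.resize(im3[150:270,290:410],(340,350))])[:,:,::-1])
```

```text
t 18.96 pos [0.3758 0.1124 0.1332] F [-0.1918 -0.1818 -0.0082] op 0.301
t 19.25 pos [0.3759 0.1124 0.1334] F [-0.5858  0.3203 -0.1662] op 0.38
t 19.54 pos [0.3759 0.1124 0.1335] F [ 0.1382  0.1034 -0.1861] op 0.455
t 19.83 pos [0.3759 0.1124 0.1335] F [-0.3992  0.3543 -0.2727] op 0.539
```

View pics/s7c.png

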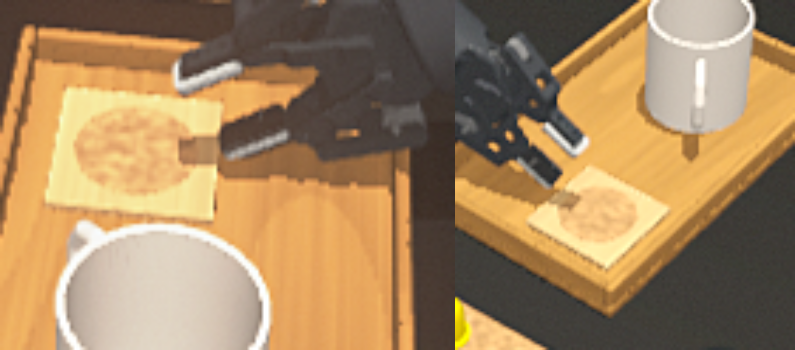

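The coaster now lies flat. I'll retreat and measure how far the tray moved by aligning rectified top-down views from before and after.

```bash
cat > tray.py <<'E'
from h import *
# rectified top-down at z=.03: px = 1mm; x 0.38..0.74 (col), y 0..0.44 (row)
def rect(z,h=.03):
    X,Y=np.meshgrid(np.arange(.38,.74,.001),np.arange(0,.44,.001))
    p=proj(z,np.c_[X.ravel(),Y.ravel(),np.full(X.size,h)]).astype(np.float32)
    return cv2.remap(z['im'],p[:,0].reshape(X.shape),p[:,1].reshape(X.shape),cv2.INTER_LINEAR)
def compare(t0,t1,save=None):
    a,b=rect(load(t0)),rect(load(t1)); ga,gb=[cv2.GaussianBlur(cv2.cvtColor(i,cv2.COLOR_RGB2GRAY),(0,0),2) for i in(a,b)]
    m=np.zeros(ga.shape,np.uint8); cv2.rectangle(m,(55,28),(292,415),255,-1); cv2.rectangle(m,(95,58),(262,380),0,-1)  # rim band only
    W=np.eye(2,3,dtype=np.float32)
    try: cc,W=cv2.findTransformECC(ga,gb,W,cv2.MOTION_EUCLIDEAN,(3,300,1e-7),m,5)
    except cv2.error as e: print(t1,'ecc fail'); return None
    ang=np.arctan2(W[1,0],W[0,0])
    def mv(x,y): q=W@[(x-.38)*1e3,y*1e3,1]; return np.array([.38+q[0]/1e3,q[1]/1e3])
    print(t1,'cc',round(cc,4),'ang',round(ang,4)); 
    for c in((.553,.218),(.447,.04),(.66,.04),(.66,.4),(.447,.4)): print('  ',c,'->',mv(*c))
    if save: cv2.imwrite(save,np.hstack([a,b])[:,:,::-1])
    return ang,mv
E
python3 - <<'E'
from h import *
q=sense()['joint_pos']; q[1]-=.4; set_joints(q); st()
q[0]=-.5; set_joints(q); st()
shot('side','s8'); shot('scene','c8')
from tray import *
compare('side0','s8','pics/r8.png'); compare('scene0','c8')
E
```

```text
t 20.85 pos [0.4136 0.1176 0.2973] F [ 0.5261 -0.4624 -0.2554] op 0.539
t 22.22 pos [ 0.4027 -0.1518  0.2981] F [ 0.3493 -0.4044 -0.4263] op 0.539
s8 cc 0.9974 ang -0.1051
   (0.553, 0.218) -> [0.5329 0.2154]
   (0.447, 0.04) -> [0.4088 0.0495]
   (0.66, 0.04) -> [0.6206 0.0271]
   (0.66, 0.4) -> [0.6584 0.3851]
   (0.447, 0.4) -> [0.4466 0.4075]
c8 cc 0.931 ang -0.0851
   (0.553, 0.218) -> [0.5354 0.2139]
   (0.447, 0.04) -> [0.4147 0.0456]
   (0.66, 0.04) -> [0.6269 0.0275]
   (0.66, 0.4) -> [0.6575 0.3862]
   (0.447, 0.4) -> [0.4453 0.4043]
```

View pics/r8.png

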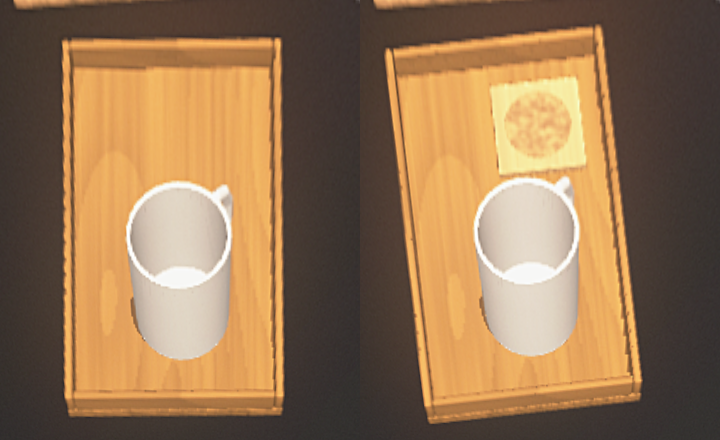

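ECC from the side camera (cc 0.997) says the tray turned −0.105 rad and its −y end moved about 38 mm towards −x. I'll grip the −y wall and put it back.

```bash
cat >> tray.py <<'E'
def restore(ang,mv,g0=(.495,.044),eff=90,n=5,zg=.185,op=.28):
    g0=np.array(g0); g1=mv(*g0)
    Q=lambda a: rot([0,0,-1],[-np.sin(a),np.cos(a),0])
    print('grip at',g1,'->',g0)
    q=inverse_kinematics(np.r_[g1,.3],Q(ang)); print(q)
    set_joints(q); set_gripper(op,eff)
    move_l(np.r_[g1,.235],vel=.25); move_l(np.r_[g1,zg],vel=.1); st()
    set_gripper(0,eff); st()
    for k in range(1,n+1):
        s=k/n; a=ang*(1-s); c=mv(.553,.218)*(1-s)+np.array([.553,.218])*s
        v=g0-[.553,.218]; p=c+[v[0]*np.cos(a)-v[1]*np.sin(a),v[0]*np.sin(a)+v[1]*np.cos(a)]
        move_l(np.r_[p,zg],rot=Q(a),vel=.05); F=sense()['contact_force']; print(k,F)
    set_gripper(op); move_l(np.r_[g0,.3],vel=.25); st()
E
python3 - <<'E'
from tray import *
Q0=rot([0,0,-1],[0,1,0]); set_joints(inverse_kinematics([.45,-.05,.42],Q0)); st()
ang,mv=compare('side0','s8'); restore(ang,mv)
shot('side','s9'); compare('side0','s9','pics/r9.png')
E
```

```text
t 25.15 pos [ 0.4499 -0.0499  0.4198] F [0.5703 0.355  0.0982] op 0.543
s8 cc 0.9974 ang -0.1051
   (0.553, 0.218) -> [0.5329 0.2154]
   (0.447, 0.04) -> [0.4088 0.0495]
   (0.66, 0.04) -> [0.6206 0.0271]
   (0.66, 0.4) -> [0.6584 0.3851]
   (0.447, 0.4) -> [0.4466 0.4075]
grip at [0.457  0.0484] -> [0.495 0.044]
[-0.0664 -0.0769  2.0465 -0.      1.172  -1.5321]
t 27.22 pos [0.4575 0.0484 0.1858] F [-0.259  -0.2052  0.5439] op 0.284
t 27.51 pos [0.4576 0.0477 0.1863] F [-2.744  -4.4982  5.5316] op 0.065
1 [-6.1357 -5.3853  7.6612]
2 [-7.6394 -4.0863 11.0621]
3 [-10.3049  -4.2091  13.5651]
4 [-13.0612  -3.9228  16.2988]
5 [-14.3872  -2.5436  18.4818]
t 29.93 pos [0.495  0.044  0.3002] F [-0.27    0.2357 -0.3108] op 0.278
s9 cc 0.9656 ang 0.0309
   (0.553, 0.218) -> [0.5451 0.223 ]
   (0.447, 0.04) -> [0.4446 0.0418]
   (0.66, 0.04) -> [0.6575 0.0483]
   (0.66, 0.4) -> [0.6464 0.4082]
   (0.447, 0.4) -> [0.4335 0.4016]
```

Run:
```python
from tray import *
Q0=rot([0,0,-1],[0,1,0]); set_joints(inverse_kinematics([.45,-.25,.35],Q0)); st()
shot('side','s10'); shot('scene','c10'); compare('side0','s10','pics/r10.png'); compare('scene0','c10')
```

```text
t 31.14 pos [ 0.4501 -0.2491  0.3491] F [ 0.7092 -0.7429 -0.5571] op 0.282
s10 cc 0.9959 ang 0.0315
   (0.553, 0.218) -> [0.5449 0.2224]
   (0.447, 0.04) -> [0.4446 0.0412]
   (0.66, 0.04) -> [0.6575 0.0479]
   (0.66, 0.4) -> [0.6462 0.4077]
   (0.447, 0.4) -> [0.4333 0.401 ]
c10 cc 0.9883 ang 0.0269
   (0.553, 0.218) -> [0.5449 0.2225]
   (0.447, 0.04) -> [0.4437 0.0418]
   (0.66, 0.04) -> [0.6566 0.0475]
   (0.66, 0.4) -> [0.647  0.4073]
   (0.447, 0.4) -> [0.434  0.4016]
```

View pics/r10.png

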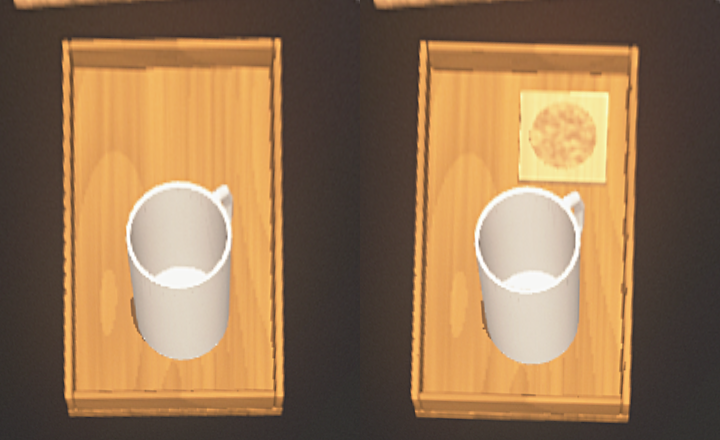

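The tray is nearly back: the −y end is within 3 mm, but it is over-rotated +0.03 rad and the +y end is 13 mm towards −x. I'll make one correction gripping the +y wall.

Run:
```python
from tray import *
ang,mv=compare('side0','s10'); restore(ang,mv,g0=(.485,.396),n=3)
Q0=rot([0,0,-1],[0,1,0]); set_joints(inverse_kinematics([.607,-.086,.32],Q0)); st()
shot('side','s11'); shot('scene','c11'); im,_=shot('wrist','w11'); compare('side0','s11'); compare('scene0','c11')
z=load('w11'); im=im.copy()
for P in([.607,-.087,.041],[.525,-.073,.041]):
    u=proj(z,[P])[0]; print(u); cv2.circle(im,tuple(int(v) for v in u),3,(255,0,255),1)
cv2.imwrite('pics/w11m.png',im[:,:,::-1])
# mug rim
C=cloud(load('s11')); m=(C[...,2]>.097)&(C[...,2]<.112)&(C[...,0]>.3)&(C[...,1]>.2); m[:320]=0;m[:,:325]=0;m[:,400:]=0
print('mug side',C[m].min(0),C[m].max(0),m.sum())
```

```text
s10 cc 0.9959 ang 0.0315
   (0.553, 0.218) -> [0.5449 0.2224]
   (0.447, 0.04) -> [0.4446 0.0412]
   (0.66, 0.04) -> [0.6575 0.0479]
   (0.66, 0.4) -> [0.6462 0.4077]
   (0.447, 0.4) -> [0.4333 0.401 ]
grip at [0.4714 0.3982] -> [0.485 0.396]
[ 0.5737  0.2937  1.6423 -0.      1.2055 -1.0286]
t 34.83 pos [0.4716 0.3983 0.1852] F [-0.9022 -0.1181  0.1498] op 0.274
t 35.12 pos [0.4721 0.3976 0.1861] F [ 0.4006 -5.5056  2.6266] op 0.063
1 [-5.0784 -2.1778  3.844 ]
2 [-6.3994  0.5001  3.7923]
3 [-7.1172  3.178   3.494 ]
t 36.8 pos [0.4851 0.3959 0.3007] F [ 0.0225 -0.3747 -0.8409] op 0.28
t 38.61 pos [ 0.6071 -0.0849  0.3198] F [-0.0761  0.4098  0.8153] op 0.279
s11 cc 0.9957 ang -0.0098
   (0.553, 0.218) -> [0.5494 0.222 ]
   (0.447, 0.04) -> [0.4417 0.045 ]
   (0.66, 0.04) -> [0.6546 0.0429]
   (0.66, 0.4) -> [0.6582 0.4029]
   (0.447, 0.4) -> [0.4452 0.405 ]
c11 cc 0.5628 ang -0.0087
   (0.553, 0.218) -> [0.5517 0.2222]
   (0.447, 0.04) -> [0.4442 0.0451]
   (0.66, 0.04) -> [0.6572 0.0433]
   (0.66, 0.4) -> [0.6603 0.4033]
   (0.447, 0.4) -> [0.4473 0.4051]
[315.6358 238.0033]
[337.2438 115.5133]
mug side [0.5118 0.2521 0.097 ] [0.6062 0.3498 0.1041] 529
```

View pics/w11m.png

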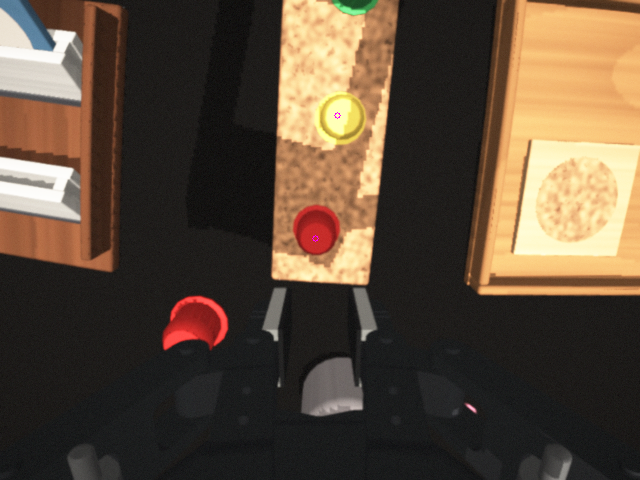

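Red pod at (316,232), yellow at (340,117), and the coaster flat in the tray at (578,198). I'll check the pod positions from their rim outlines, then pick red.

Run:
```python
from tray import *
z=load('w11'); hsv=cv2.cvtColor(z['im'],cv2.COLOR_RGB2HSV).astype(int); h,S,V=[hsv[...,i] for i in range(3)]
for nm,m,box,g in(('red',((h<6)|(h>174))&(S>180)&(V>50),(200,280,280,350),(.607,-.087)),('yel',(h>24)&(h<36)&(S>150)&(V>70),(80,160,300,380),(.525,-.073))):
    M=np.zeros((480,640),np.uint8); M[box[0]:box[1],box[2]:box[3]]=m[box[0]:box[1],box[2]:box[3]]
    n,l,s,c=cv2.connectedComponentsWithStats(M); i=1+np.argmax(s[1:,4]); x,y,w,hh=s[i,:4]; print(nm,s[i],c[i])
    # predicted silhouette bbox
    t=np.linspace(0,2*np.pi,60); 
    def sil(g):
        P=np.vstack([np.c_[g[0]+r*np.cos(t),g[1]+r*np.sin(t),np.full(60,.01+k)] for r,k in((.0185,0),(.0185,.002),(.015,.024),(.011,.031))])
        p=proj(z,P); return np.r_[p.min(0),p.max(0)]
    from scipy.optimize import least_squares
    o=least_squares(lambda g:sil(g)-[x,y,x+w-1,y+hh-1],g); print(o.x,o.fun)
```

```text
red [ 293  205   47   50 1743] [316.0637 229.1061]
[ 0.607 -0.087] [-0.8129 -1.1218  0.8125  1.1382]
yel [324  94  36  40 314] [348.6911 114.5764]
[ 0.5227 -0.0686] [-8.204  -6.9156  8.2423  7.5893]
```

```bash
cat >> tray.py <<'E'
Q0=rot([0,0,-1],[0,1,0])
def pick(g):
    set_gripper(.55,30); move_l([*g,.235],vel=.25); move_l([*g,.186],vel=.1); st()
    set_gripper(0,30); s=st(); move_l([*g,.34],vel=.25); return s['opening']
def drop(m=(.558,.300)):
    move_pose([*m,.34],Q0); st(); move_l([*m,.271],vel=.15); st(); set_gripper(.48); move_l([*m,.34],vel=.25); st()
E
python3 - <<'E'
from tray import *
z=load('w11'); t=np.linspace(0,2*np.pi,60)
from scipy.optimize import least_squares
def sil(g):
    P=np.vstack([np.c_[g[0]+r*np.cos(t),g[1]+r*np.sin(t),np.full(60,.01+k)] for r,k in((.0185,0),(.0185,.002),(.015,.024),(.011,.031))])
    p=proj(z,P); return np.r_[p.min(0),p.max(0)]
o=least_squares(lambda g:sil(g)-[315,92,365,143],(.524,-.07),x_scale=.01,diff_step=1e-3); print('yellow',o.x,o.fun)
o2=least_squares(lambda g:sil(g)-[293,205,339,254],(.605,-.085),x_scale=.01,diff_step=1e-3); print('red',o2.x,o2.fun)
o=o2.x
if abs(o-[.607,-.087]).max()<.005:
    op=pick(o)
    if op>.25: drop()
    shot('side','s12')
E
```

```text
yellow [ 0.5253 -0.0696] [-0.6661 -1.1024  0.6696  1.19  ]
red [ 0.607 -0.087] [-0.8129 -1.1218  0.8125  1.1383]
t 40.24 pos [ 0.6072 -0.087   0.1863] F [ 0.5185  0.1744 -0.2046] op 0.548
t 40.54 pos [ 0.6076 -0.0871  0.1872] F [-0.6817 -0.3152  4.3163] op 0.333
t 42.76 pos [0.5585 0.299  0.3397] F [ 0.7339 -0.5883 -0.6087] op 0.336
t 43.37 pos [0.5585 0.2996 0.2714] F [-1.2295  0.1327  0.1344] op 0.34
t 44.07 pos [0.5585 0.3003 0.3424] F [-0.7082  0.4598  0.1906] op 0.48
```

Red was gripped at an opening of 28 mm, about the body's diameter, and released in the mouth with no contact. Now yellow.

Run:
```python
from tray import *
g=[.5253,-.0696]
move_pose([*g,.34],Q0)
op=pick(g)
if op>.25: drop()
set_joints(inverse_kinematics([.45,-.25,.35],Q0)); st()
a,_=shot('side','s13'); b,_=shot('scene','c13'); compare('side0','s13'); compare('scene0','c13')
cv2.imwrite('pics/f13.png',np.hstack([cv2.resize(a[150:470,240:460],(390,567)),cv2.resize(b[120:400,160:440],(400,567))])[:,:,::-1])
```

```text
t 46.94 pos [ 0.5257 -0.0697  0.1866] F [ 0.1235 -0.7027  0.5658] op 0.549
t 47.24 pos [ 0.526  -0.0698  0.1872] F [-0.8594  0.4257  5.4247] op 0.333
t 49.39 pos [0.5583 0.2989 0.3396] F [-0.2404 -0.0057  0.1006] op 0.337
t 50.0 pos [0.5585 0.2996 0.2715] F [0.7001 0.3979 0.6743] op 0.336
t 50.7 pos [0.5585 0.3003 0.3424] F [-0.4959 -0.6231  0.1052] op 0.481
t 52.72 pos [ 0.4504 -0.2494  0.3499] F [-0.5866  0.0363  0.1748] op 0.475
s13 cc 0.9957 ang -0.0098
   (0.553, 0.218) -> [0.5494 0.2219]
   (0.447, 0.04) -> [0.4416 0.045 ]
   (0.66, 0.04) -> [0.6546 0.0429]
   (0.66, 0.4) -> [0.6582 0.4029]
   (0.447, 0.4) -> [0.4452 0.4049]
c13 cc 0.9944 ang -0.0085
   (0.553, 0.218) -> [0.5494 0.2218]
   (0.447, 0.04) -> [0.4419 0.0447]
   (0.66, 0.04) -> [0.6548 0.0429]
   (0.66, 0.4) -> [0.6579 0.4028]
   (0.447, 0.4) -> [0.4449 0.4047]
```

Run:
```python
from tray import *
for t in('s13','c13'):
    z=load(t); C=cloud(z); hsv=cv2.cvtColor(z['im'],cv2.COLOR_RGB2HSV).astype(int); h,S,V=[hsv[...,i] for i in range(3)]
    ok=(S>150)&(V>60)&(C[...,0]>.3)&(C[...,2]<.12)&(C[...,2]>0)
    for c,m in(('red',(h<6)|(h>174)),('yel',(h>25)&(h<35)),('grn',(h>50)&(h<85))):
        n,l,s,ce=cv2.connectedComponentsWithStats((ok&m).astype(np.uint8))
        for i in range(1,n):
            if s[i,4]>25: print(t,c,s[i,4],ce[i],C[l==i].mean(0))
z=load('s13');C=cloud(z); m=(C[...,2]>.097)&(C[...,2]<.112)&(C[...,1]>.2)&(C[...,0]>.45); m[:320]=0;m[:,:325]=0;m[:,400:]=0
print('mug rim',C[m].min(0),C[m].max(0))
u=proj(z,[[.585,.115,.014]])[0]; print('coaster px',u)
x,y=u.astype(int); P=C[y-8:y+9,x-12:x+13].reshape(-1,3); k=np.median(P,0); print('patch',k,P[:,2].min(),P[:,2].max())
print('blue',dep(load('c13'),[(197,300),(185,290),(205,283)])-dep(load('scene0'),[(197,300),(185,290),(205,283)]))
a,b=load('scene0')['im'],load('c13')['im']; D=np.abs(a.astype(int)-b).max(2); print('canister diff',D[270:325,362:402].mean(),'blue diff',D[275:310,170:215].mean())
```

```text
s13 red 387 [303.137  220.1034] [ 0.6933 -0.1803  0.0237]
s13 yel 207 [365.3043 375.285 ] [0.5584 0.3051 0.0713]
s13 grn 71 [419.2958 249.1127] [ 0.4373 -0.0586  0.0392]
s13 grn 32 [417.1875 261.9062] [ 0.4401 -0.0503  0.0109]
c13 red 566 [319.8534 333.7385] [ 0.6997 -0.199   0.026 ]
c13 grn 187 [259.0909 243.8289] [ 0.4443 -0.0672  0.0289]
mug rim [0.5116 0.2513 0.097 ] [0.6062 0.3495 0.1039]
coaster px [348.7146 314.5558]
patch [0.5864 0.1125 0.0135] 0.009597137558486466 0.773994109359297
blue [[ 0.0008 -0.0006  0.0012]
 [ 0.0019 -0.0012  0.0025]
 [-0.0019  0.0014 -0.0025]]
canister diff 3.414090909090909 blue diff 32.00698412698413
```

Run:
```python
from tray import *
z=load('s13'); C=cloud(z); hsv=cv2.cvtColor(z['im'],cv2.COLOR_RGB2HSV).astype(int); h,S,V=[hsv[...,i] for i in range(3)]
for t in('s12','s13'):
    z=load(t); C=cloud(z); hsv=cv2.cvtColor(z['im'],cv2.COLOR_RGB2HSV).astype(int); h,S,V=[hsv[...,i] for i in range(3)]
    m=((h<8)|(h>172))&(S>120); m[:330]=0; m[410:]=0; m[:,:325]=0; m[:,400:]=0; print(t,m.sum(),C[m].mean(0) if m.any() else '')
job_done(); st()
```

```text
s12 14 [0.5601 0.2915 0.038 ]
s13 0 
the job is handed in; nothing more can be done
the job is handed in; nothing more can be done
```

The job is handed in at about 53 s of the 72 s allowed, but the tray was disturbed and ended about 5 mm from where it started.

- **Coaster:** I slid the oak coaster out of its slot, set its far edge on the tray floor and eased it down on the lower finger. It now lies flat beside the mug, with its top measured at z ≈ 13.5 mm against 14 mm expected.
- **Pods:** I dropped red, then yellow, just inside the mug's mouth. The last side picture shows yellow inside the mug at z ≈ 71 mm, so it is probably standing on red. Only a few red pixels (14) showed in the mug after the first drop, and red is now hidden under yellow. It was gripped properly at the drop and is gone from the board.
- **Tray (went wrong):** While withdrawing from the coaster, the gripper's body caught the near tray wall with about 19 N on the wrist. It dragged the tray's −y end about 38 mm and turned the tray 0.1 rad. I gripped the tray walls and moved it back. It now sits about 4 mm off in both x and y and 0.01 rad off in rotation, and both cameras agree on that.
- **Mug and bystanders:** The mug is upright, with its rim level at about 0.10 m. The green pod and the canister look unchanged. For the blue coaster, depth readings agree to about 4 mm, but the picture there differs in brightness. I took that to be the arm's shadow and did not confirm it, as the 12-picture limit was reached and my final picture could not be viewed.

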